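Free the gummed lift collar of a leather splitter and set its lever

TASK

The roller lever of the small leather splitter is locked in its parking notch, and dried cement has seized the lift collar on it: a straight pull will not move it. Work the collar up the lever by twisting it back and forth while you pull, until it clears the rim of the quadrant; then push the lever over to its upright working notch and work the collar down again until it is fully home in that notch. Let go, and leave the things standing around the splitter where they are.

Things in the scene. Friction and masses are not known exactly. Their poses are not given: they have to be found in the camera images.
- collar_grip (a point): Centre of the collar's grip block, on the lever's axis; z points up the lever. Block 38 mm long (x), 24 mm across its flats (y: grasp across these), 18 mm high; below it an 18 mm round sleeve that ends 39 mm below this point. A 20 mm end cap on the 9 mm stem above: its top is 37.5 mm above this point with the collar home. Slides 16 mm from home to cap; turns without stops; stays where left.
- lever_pivot (a point): On the lever's hinge axis, 72 mm above the desk; fixed in the lever: z up the lever, y along the level hinge axis, x the way it is pushed. Along z: quadrant's rim at 100 mm, notch floors 90; grip block's centre at 129 with the collar home, 145 against the cap, must be over 140 to clear the rim. Notches 21.6 mm wide; quadrant plates 20 mm over both.
- lever (a joint): Lever angle, rad: 0 in the parking notch, leaning 36 degrees to the left as seen from the robot; grows as it is pushed up, to the right; 0.628 upright at its stop, on the working notch. Moves with 3 N at the collar when unlocked. The collar is stiff both ways over its travel: 130 N straight, or 0.6 N m to twist; while twisted it slides with little force, at most 4.5 mm per radian of twist.
- board_centre (a point): Centre of the top of the splitter's wooden mounting board (160 x 250 mm, 18 mm thick, screwed down). The quadrant and lever stand at its end towards the robot: the lever swings in the plane y = -100 mm of this point, over the board's x axis. The grey casting with roller and blade behind rises to 130 mm above the desk.
- glue_pot: Bystander: glue pot, 47 mm across, 70 mm high, stands on the desk; origin under its centre.
- spool: Bystander: thread spool, 35 mm across, 44 mm high, stands on the desk; origin under its centre.
- wax_tin: Bystander: flat round tin, 63 mm across, 21 mm high, on the desk; origin under its centre.

How it is judged (in metres and radians):
On the way, in this order (a step that is already met when the one before it is completed fails the run):
1. the collar is raised clear of the quadrant's rim while the lever is still parked (z of collar_grip in the frame of lever_pivot above 0.139 m and value of joint lever below 0.08 rad), for 0.1 s.
2. the lever stands upright at its stop with the collar still raised (z of collar_grip in the frame of lever_pivot above 0.139 m and value of joint lever above 0.58 rad), for 0.1 s.
At the end, for the whole second after the job is handed in: The lever stands upright in the working notch (joint lever above 0.58 rad), at rest, with the collar home in that notch: the grip's centre less than 131.5 mm from the pivot along the lever (2.5 mm from fully down) (value of joint lever above 0.58 rad and z of collar_grip in the frame of lever_pivot below 0.1315 m and velocity of joint lever between -0.05 and 0.05 rad/s); the robot touches nothing.
It fails at once if the glue pot is moved by more than 20 mm (distance of glue_pot from where it was at the start of the episode above 0.02 m).
It fails at once if the thread spool is moved by more than 20 mm (distance of spool from where it was at the start of the episode above 0.02 m).
It fails at once if the wax tin is moved by more than 20 mm (distance of wax_tin from where it was at the start of the episode above 0.02 m).
It also fails if it takes over 67 s, if anything falls off the work surface, if the arm or the gripper's body presses on something with over 40 N, if the wrist force passes 120 N, or if a joint passes its speed limit or range.

ROBOT

A 6-joint arm with a two-finger parallel gripper is mounted at the origin on a cart in front of the work surface, level with it; the furniture and walls round the work are solid. World frame = base frame: x ahead of the robot, y to its left, z up, the work surface at z = 0. Lengths are in mm, angles in degrees, forces in N, time in s.
With the tool pointing down it reaches from about 300 to 850 mm from the base axis. Payload 4.2 kg.
Tool frame: the origin (TCP) lies at the very end of the fingers, on their centre line; the grasp point (between the pads) lies 19 mm behind it (hold_point_z is the z of the grasp point in the tool frame, in mm); z points along the fingers, y is the direction in which the jaws open and shut (so a half turn about z gives the same grasp; the last joint's range is limited). The gripper opens to 91 mm and grips with 3 to 60 N. Pads are 32 mm wide; open, the fingers measure 118 mm over their backs; the gripper's body (76 mm by 178 mm) begins 60 mm behind the grasp point.
Start: joints at [71.448, 18.312, 89.639, -0, 72.044, -1.146], TCP at [172.013, 548.685, 213.976] pointing down, gripper open.
Joint ranges: [-177.97, 177.97], [-48.28, 115.42], [12.27, 149.76], [-77.06, 257.06], [2.81, 150.46], [-146.56, 146.56]. Speed limits (degrees/s): [147.25, 147.25, 180, 180, 180, 180].

INTERFACE

Orientations are given as [roll, pitch, yaw] about the fixed x, y, z axes, in that order (R = Rz(yaw) Ry(pitch) Rx(roll)).
In Python, from workcell import state, grab_frame, job_done, hold_point_z gives the robot as it stands. The module is installed in compiled form; this text tells all that it offers.
- The arm moves only by the shell command python3 -m creep 'ROWS' [FORCE]. ROWS is JSON, a list of rows, each a list of 7 numbers: the closure, from 0 (fully open) to 1 (shut), then the shift along the tool's x, y, z in mm, then the turn, a rotation vector about the tool's x, y, z in degrees. A call has 1 to 5 rows; each row shifts and turns the commanded pose from where the row before left it, along the tool's axes as they then stand; what a row does not reach is not made up. A row lasts 1/8 s, in which the tool goes at most 62.5 mm and 10.7 degrees, less where a joint would pass 70% of its speed; a pose out of reach is approached as far as the arm can. A call is refused whole if a number of a shift passes 62.5 or a number of a turn 10.7, either way. A call with a gripper value outside its range is refused whole. The fingers move at their own pace and stop on an object; FORCE is the grip in N (left out, the last holds). Time passes only in rows, so rows that do not move let the fingers close. It gives the time, the measured TCP pose, the force and the opening at its end, in the units of the state.
- state(): the state, without advancing time (a new reading comes with each control period).
- grab_frame(name): name is "scene" or "side" or "wrist"; returns a dict with "frame" (420x560x3 uint8, red, green, blue), "fx", "fy", "cx", "cy" (pixels), "view" (4x4, takes a point from world to camera coordinates). Camera axes: x right, y down, z forward; pixel columns grow to the right and rows downward; lengths in mm; the calibration is good to about 2 mm. The wrist camera is an equidistant fisheye: a pixel r from the principal point sees the ray r / f radians off the axis. A picture is of the moment at which its call begins. There is no depth.
- job_done(): hands the job in, once; it reports no verdict.
The state is a dict: "time_s": time; "qpos": joint angles; "qvel": joint speeds; "effort": joint torques, N m; "ee_pos": TCP position; "ee_rot": TCP orientation; "force": force on the tool from outside, world axes, zero at the start; "torque": the same for the moment, N m; "gripper_width": finger opening in mm.
Only numpy, scipy, OpenCV 4.12 (cv2) and the standard library are available. Lean on these libraries where they do the work, as an engineer would, in place of code of your own. Each camera call takes 0.05 s, during which the arm holds its last target.

## Working session

There is one attempt and no reset: what is moved stays moved. The work goes in short steps, Python scripts to look and compute and a shell command to move; the robot and the scene stay as the last step left them, time stands still between calls to the robot, and variables do not carry over. Pictures are saved under pics/ and viewed, and the job is handed in when it is done.

```bash
mkdir -p pics; ls
python3 - <<'E'
from workcell import state, grab_frame, hold_point_z
import cv2, numpy as np, json
print(state(), hold_point_z)
for n in ["scene","side","wrist"]:
    f=grab_frame(n)
    cv2.imwrite(f"pics/{n}0.png",f["frame"][:,:,::-1])
    print(n,f["fx"],f["fy"],f["cx"],f["cy"]);print(np.round(f["view"],3).tolist())
    np.savez(f"{n}0.npz",**f)
E
```

```text
pics
{'time_s': 0.0, 'qpos': array([ 7.14483783e+01,  1.83515069e+01,  8.97069523e+01,  1.12313557e-03,
        7.20438903e+01, -1.14833013e+00]), 'qvel': array([-0.05579528,  0.0551265 , -0.03608358,  0.01800341,  0.00924412,
        0.03556462]), 'effort': array([-6.54710075e-04, -4.12457263e+01, -2.31964964e+01,  7.26789027e-02,
        4.58249613e-02, -1.39063100e-04]), 'ee_pos': array([171.83365547, 548.18824306, 213.11793028]), 'ee_rot': array([-1.79897692e+02, -3.11876229e-03,  1.62596358e+02]), 'force': array([-0.51490038,  0.75202983,  0.70676223]), 'torque': array([-0.06845728, -0.02142374,  0.00150052]), 'gripper_width': 91.41909081265426} -18.8
scene 531.6647844210606 531.6647844210606 276.7547550934484 208.77982662786988
[[0.577, -0.817, 0.003, -302.049], [-0.66, -0.468, -0.588, 414.896], [0.482, 0.337, -0.809, 941.687], [0.0, 0.0, 0.0, 1.0]]
side 496.6518909570473 496.6518909570473 283.02583426203483 214.40379873594617
[[0.992, -0.129, -0.011, -522.367], [-0.064, -0.416, -0.907, 161.738], [0.112, 0.9, -0.421, 967.057], [0.0, 0.0, 0.0, 1.0]]
wrist 325.19226210127806 325.19226210127806 285.5497572862311 209.82437054320377
[[0.298, 0.954, -0.002, -574.852], [0.924, -0.288, 0.252, -30.597], [0.24, -0.077, -0.968, 390.795], [0.0, 0.0, 0.0, 1.0]]
```

View pics/scene0.png

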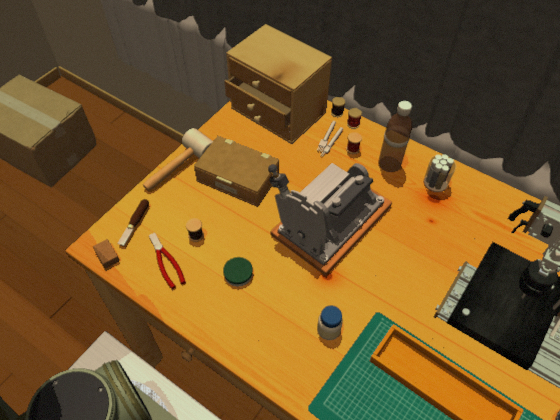

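View pics/side0.png

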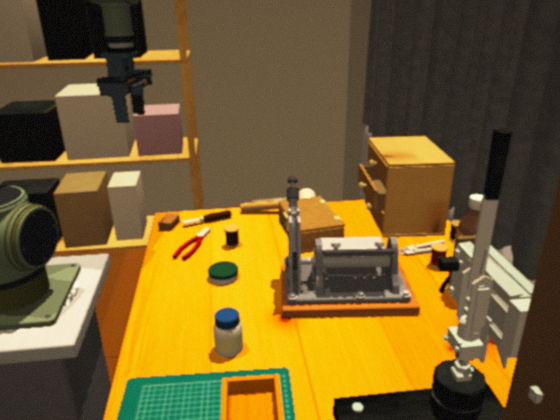

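View pics/wrist0.png

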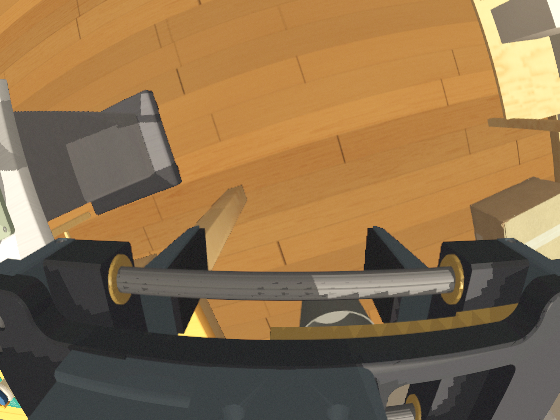

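Run:
```python
import cv2
a=cv2.imread("pics/scene0.png")[140:300,180:400];cv2.imwrite("pics/c1.png",cv2.resize(a,None,fx=3.6,fy=3.6,interpolation=cv2.INTER_CUBIC))
a=cv2.imread("pics/side0.png")[165:365,200:430];cv2.imwrite("pics/c2.png",cv2.resize(a,None,fx=3,fy=3,interpolation=cv2.INTER_CUBIC))
```

```text
(no output)
```

View pics/c1.png

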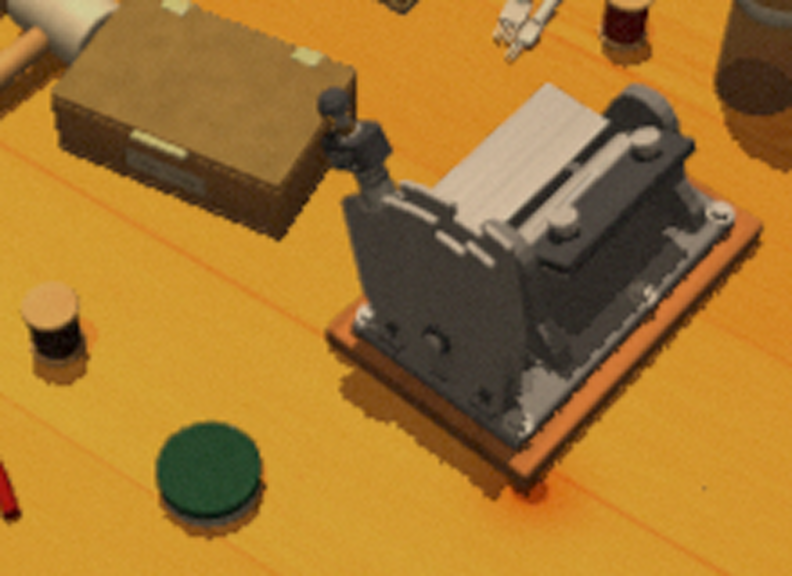

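View pics/c2.png

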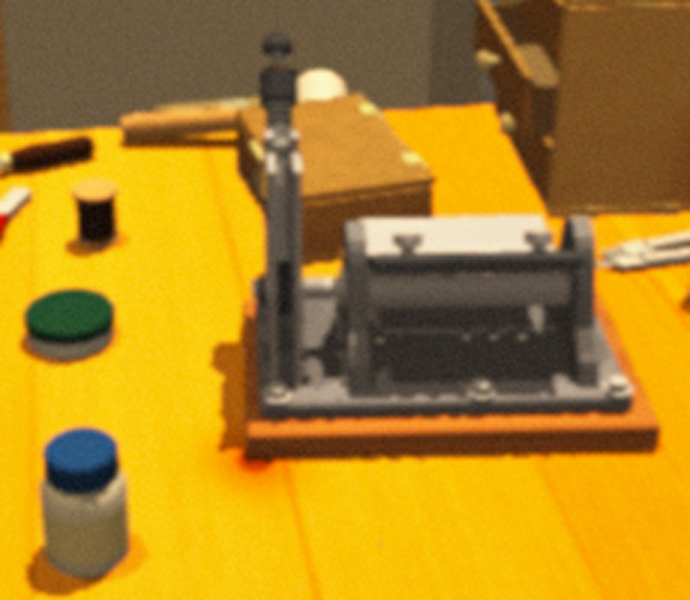

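```bash
cat > h.py <<'E'
import numpy as np
def load(n,k="0"):
    return dict(np.load(f"{n}{k}.npz"))
def ray(f,u,v):
    R=f["view"][:3,:3];t=f["view"][:3,3]
    d=np.array([(u-f["cx"])/f["fx"],(v-f["cy"])/f["fy"],1.]);d=R.T@d
    return -R.T@t,d/np.linalg.norm(d)
def plane(f,u,v,z):
    o,d=ray(f,u,v);return o+d*(z-o[2])/d[2]
def tri(a,b):
    (o1,d1),(o2,d2)=a,b
    A=np.c_[d1,-d2];s=np.linalg.lstsq(A,o2-o1,rcond=None)[0]
    p,q=o1+s[0]*d1,o2+s[1]*d2
    return (p+q)/2,np.linalg.norm(p-q)
def proj(f,p):
    c=f["view"][:3,:3]@np.asarray(p)+f["view"][:3,3]
    return f["cx"]+f["fx"]*c[0]/c[2],f["cy"]+f["fy"]*c[1]/c[2]
E
python3 - <<'E'
from h import *
np.set_printoptions(precision=1,suppress=True)
s=load("scene");d=load("side")
S=lambda x,y:(180+x/3.6,140+y/3.6); D=lambda x,y:(200+x/3,165+y/3)
c=[plane(s,*S(*p),18) for p in [(330,330),(525,475),(760,222)]]
e=[plane(d,*D(*p),18) for p in [(248,428),(657,432)]]
print("scene corners",c,np.linalg.norm(c[0]-c[1]),np.linalg.norm(c[2]-c[1]));print("side",e,np.linalg.norm(e[0]-e[1]))
for n,a,b in [("cap",(333,98),(277,42)),("block",(357,145),(278,85)),("pot top",(0,0),(0,0))][:2]:
    print(n,tri(ray(s,*S(*a)),ray(d,*D(*b))))
v=c[2]-c[1];print("yaw of board y",np.degrees(np.arctan2(v[1],v[0])), np.degrees(np.arctan2(*(e[1]-e[0])[[1,0]])))
v=c[1]-c[0];print("yaw of board x",np.degrees(np.arctan2(v[1],v[0])))
print("wax",plane(s,238,271,21),plane(d,223,271,21),"spool",plane(s,195,222,44),"pot",plane(s,331,316,70),plane(d,227,317,70))
E
```

```text
scene corners [array([525.1,  14.9,  18. ]), array([ 508.2, -138. ,   18. ]), array([ 753.7, -162.9,   18. ])] 153.91097014622162 246.69214006685004
side [array([ 509. , -133.3,   18. ]), array([ 749.9, -172.4,   18. ])] 244.03516069737086
cap (array([551.6,  31. , 201.8]), np.float64(0.664918753126839))
block (array([548.7,  12.1, 178.7]), np.float64(1.3325065867499748))
yaw of board y -5.776114810500903 -9.213681742588982
yaw of board x -96.29100025085118
wax [401.3  13.9  21. ] [404.8   4.7  21. ] spool [434.4 157.1  44. ] pot [ 406. -209.   70.] [ 409.7 -217.7   70. ]
```

```bash
cat >> h.py <<'E'
from scipy.spatial.transform import Rotation as Ro, Slerp
import json
PIV=np.array([541.,-63.,72.]);YB=-7.0   # yaw of board y axis (deg)
def lever(th=0.,yb=None):
    yb=YB if yb is None else yb
    a=np.radians(yb);h=np.array([np.cos(a),np.sin(a),0]);L=np.array([-np.sin(a),np.cos(a),0])
    b=np.radians(36)-th
    u=np.sin(b)*L+np.cos(b)*np.array([0,0,1.])
    return u,h,L
def toolR(th=0.,yb=None,tw=0.):
    u,h,L=lever(th,yb);z=-u;y=h;x=np.cross(y,z)
    return Ro.from_matrix(np.c_[x,y,z])*Ro.from_rotvec([0,0,tw],degrees=True)
def pose():
    from workcell import state
    s=state();return s["ee_pos"],Ro.from_euler("xyz",s["ee_rot"],degrees=True)
def plan(p1,R1,n,g,p0=None,R0=None):
    if p0 is None:p0,R0=pose()
    sl=Slerp([0,1],Ro.concatenate([R0,R1]));p,R=p0.copy(),R0
    rows=[]
    for k in range(1,n+1):
        pt=p0+(p1-p0)*k/n;Rt=sl(k/n)
        d=np.round(R.inv().apply(pt-p),1);w=np.round((R.inv()*Rt).as_rotvec(degrees=True),1)
        rows.append([g]+d.tolist()+w.tolist());p=p+R.apply(d);R=R*Ro.from_rotvec(w,degrees=True)
    for i in range(0,n,5):print(json.dumps(rows[i:i+5]))
E
python3 - <<'E'
from h import *
plan(PIV+205*lever()[0],toolR(),15,0)
print(PIV+205*lever()[0],toolR().as_euler("xyz",degrees=True))
E
```

```text
[[0, -34.2, -23.6, -1.6, 1.7, -2.0, 5.1], [0, -36.2, -20.5, 0.3, 1.6, -2.0, 5.1], [0, -37.9, -17.2, 2.1, 1.7, -2.0, 5.2], [0, -39.1, -13.6, 3.9, 1.6, -2.0, 5.1], [0, -40.1, -9.9, 5.6, 1.7, -2.0, 5.1]]
[[0, -40.5, -6.2, 7.3, 1.7, -2.0, 5.1], [0, -40.6, -2.3, 8.8, 1.6, -1.9, 5.1], [0, -40.3, 1.6, 10.1, 1.7, -2.0, 5.2], [0, -39.7, 5.5, 11.5, 1.6, -2.0, 5.1], [0, -38.5, 9.3, 12.6, 1.7, -2.0, 5.1]]
[[0, -37.1, 13.1, 13.6, 1.6, -2.0, 5.1], [0, -35.3, 16.7, 14.4, 1.7, -2.0, 5.1], [0, -33.1, 20.2, 15.1, 1.7, -2.0, 5.2], [0, -30.6, 23.5, 15.5, 1.6, -2.0, 5.1], [0, -27.8, 26.6, 15.9, 1.7, -2.0, 5.1]]
[555.68476557  56.59781798 237.84848385] [180.  36.  83.]
```

```bash
python3 -m creep '[[0,-34,-23.5,-1.5,1.7,-2,5.1],[0,-36,-20.5,0,1.6,-2,5.1],[0,-38,-17,2,1.7,-2,5.2],[0,-39,-13.5,4,1.6,-2,5.1],[0,-40,-10,5.5,1.7,-2,5.1]]'
python3 -m creep '[[0,-40.5,-6,7.5,1.7,-2,5.1],[0,-40.5,-2.5,9,1.6,-2,5.1],[0,-40.5,1.5,10,1.7,-2,5.2],[0,-39.5,5.5,11.5,1.6,-2,5.1],[0,-38.5,9.5,12.5,1.7,-2,5.1]]'
python3 -c "
from workcell import state
print(state()['qpos'])"
```

```text
time_s: 0.78
ee_pos: [300.2, 384.1, 222.1]
ee_rot: [-174.1, 11.6, 137.3]
force: [1.1, -0.7, 0.8]
gripper_width: 91.2
time_s: 1.4
ee_pos: [428.1, 220.3, 230.1]
ee_rot: [-173.7, 24.4, 111.7]
force: [0.2, -0.3, -0.7]
gripper_width: 91.4
[ 40.16055981  16.50007519  94.63783754 -20.93374681  83.80976821
  24.83226076]
```

```bash
python3 -m creep '[[0,-37,13,13.5,1.6,-2,5.1],[0,-35.5,17,14.5,1.7,-2,5.1],[0,-33,20,15,1.7,-2,5.2],[0,-30.5,23.5,15.5,1.6,-2,5.1],[0,-28,26.5,16,1.7,-2,5.1]]'
python3 -m creep '[[0,0,0,0,0,0,0],[0,0,0,0,0,0,0]]'
python3 - <<'E'
from workcell import state, grab_frame
import cv2, numpy as np
print(state()['qpos'])
for n in ["scene","side","wrist"]:
    f=grab_frame(n);cv2.imwrite(f"pics/{n}1.png",f["frame"][:,:,::-1]);np.savez(f"{n}1.npz",**f)
E
```

```text
time_s: 2.02
ee_pos: [556.0, 56.5, 238.4]
ee_rot: [179.9, 36.0, 82.8]
force: [0.4, 0.4, 0.6]
gripper_width: 91.3
time_s: 2.28
ee_pos: [554.9, 57.7, 238.2]
ee_rot: [-180.0, 36.0, 83.0]
force: [-0.4, -0.7, 0.8]
gripper_width: 91.4
[ 22.59128755  24.89420666  85.24538854 -30.7149076   89.64811749
  35.2692455 ]
```

View pics/wrist1.png

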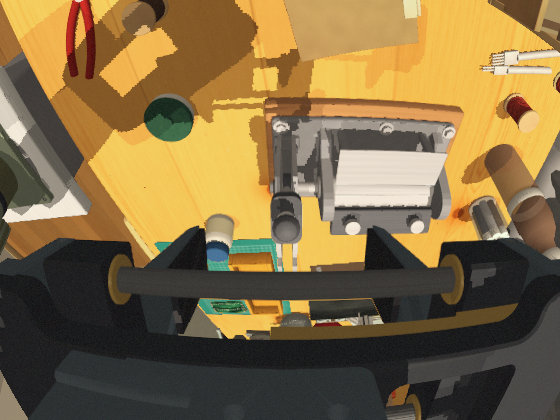

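View pics/scene1.png

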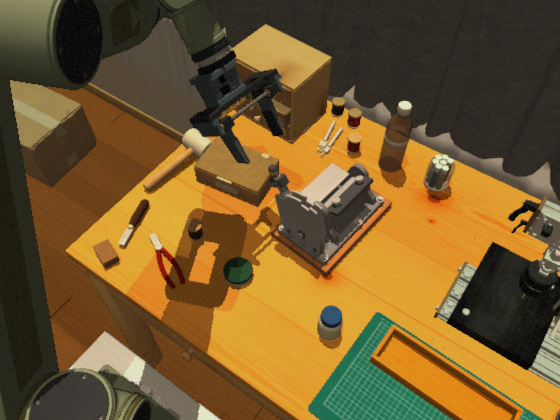

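Run:
```python
import cv2
a=cv2.imread("pics/wrist1.png")[90:260,230:390];cv2.imwrite("pics/c3.png",cv2.resize(a,None,fx=3.5,fy=3.5,interpolation=cv2.INTER_CUBIC))
```

```text
(no output)
```

View pics/c3.png

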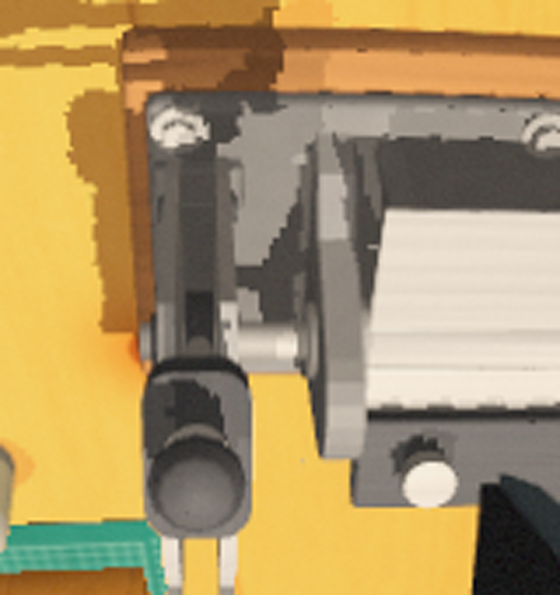

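```bash
cat >> h.py <<'E'
def fproj(f,p):
    c=f["view"][:3,:3]@np.asarray(p)+f["view"][:3,3]
    r=np.hypot(c[0],c[1]);th=np.arctan2(r,c[2])
    return f["cx"]+f["fx"]*th*c[0]/r,f["cy"]+f["fy"]*th*c[1]/r
E
python3 - <<'E'
from h import *
np.set_printoptions(precision=1,suppress=True)
w=load("wrist","1");s=load("scene","0");d=load("side","0")
u,h,L=lever()
for n,k in [("cap",162),("blocktop",138)]:
  p=PIV+k*u; print(n,np.array(fproj(w,p)),"scene",np.array(proj(s,p)),"side",np.array(proj(d,p)))
p=PIV+138*u
x=np.cross(h,-u)
for a,b in [(19,12),(19,-12),(-19,12),(-19,-12)]:
  q=np.array(fproj(w,p+a*x+b*h));print("corner",q,"crop",(q-[230,90])*3.5)
for p in [PIV*[1,1,0]+[0,0,18]+80*s_*L-25*h for s_ in (1,-1)]:
  q=np.array(fproj(w,p));print("board corner",q,(q-[230,90])*3.5, proj(s,p),proj(d,p))
E
```

```text
cap [284.3 230.5] scene [272.5 166.5] side [292.9 178.2]
blocktop [284.4 220.8] scene [277.7 176.5] side [293.1 190.1]
corner [300.3 196.7] crop [245.9 373.5]
corner [268.5 196.7] crop [134.9 373.3]
corner [299.6 243.9] crop [243.6 538.5]
corner [269.2 243.8] crop [137.1 538.3]
board corner [262.8 105.2] [114.8  53.3] (np.float64(270.2446521140139), np.float64(230.43135548430243)) (np.float64(281.3294946564729), np.float64(264.0966509901139))
board corner [267.8 198. ] [132.5 378. ] (np.float64(325.910854646034), np.float64(272.86218734167375)) (np.float64(281.671689472944), np.float64(309.7563581439195))
```

```bash
python3 - <<'E'
from h import *
p,R=pose();u,h,L=lever()
print("TCP rel pivot in tool axes",R.inv().apply(p-PIV), R.as_euler("xyz",degrees=True))
E
python3 -m creep '[[0,0,0.5,20,0,0,0],[0,0,0,20,0,0,0],[0,0,0,15,0,0,0],[0,0,0,0,0,0,0]]'
python3 - <<'E'
from workcell import state, grab_frame
import cv2, numpy as np
for n in ["scene","wrist","side"]:
    f=grab_frame(n);cv2.imwrite(f"pics/{n}2.png",f["frame"][:,:,::-1]);np.savez(f"{n}2.npz",**f)
a=cv2.imread("pics/scene2.png")[100:260,200:360];b=cv2.imread("pics/wrist2.png")[130:330,190:390]
c=cv2.imread("pics/side2.png")[120:280,220:380]
cv2.imwrite("pics/c4.png",np.hstack([cv2.resize(x,(390,390),interpolation=cv2.INTER_CUBIC) for x in (b,c)]))
E
```

```text
TCP rel pivot in tool axes [   0.73066589   -0.66413009 -206.75549519] [179.92213368  35.96796185  83.03186012]
time_s: 2.92
ee_pos: [551.3, 25.2, 193.7]
ee_rot: [-180.0, 36.0, 83.0]
force: [0.2, 0.6, 0.5]
gripper_width: 91.1
```

View pics/c4.png

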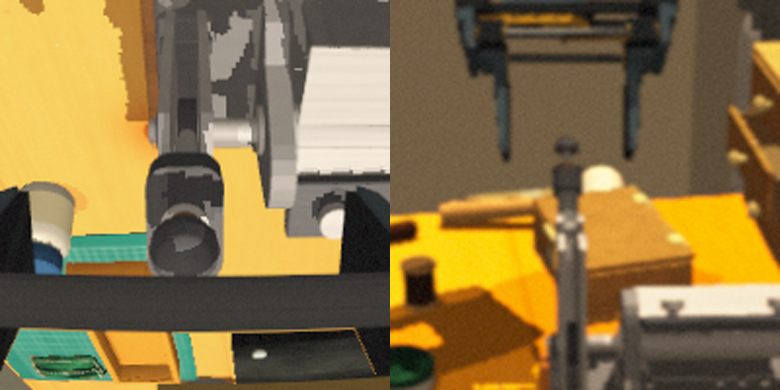

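```bash
python3 -m creep '[[0,0,0,20,0,0,0],[0,0,0,19,0,0,0],[0,0,0,0,0,0,0]]' 50
python3 -m creep '[[0.6,0,0,0,0,0,0],[0.7,0,0,0,0,0,0],[0.8,0,0,0,0,0,0],[0.9,0,0,0,0,0,0],[1,0,0,0,0,0,0]]' 50
python3 -m creep '[[1,0,0,0,0,0,0],[1,0,0,0,0,0,0],[1,0,0,0,0,0,0]]' 60
python3 - <<'E'
from workcell import state, grab_frame
from h import *
import cv2
p,R=pose();print(R.inv().apply(p-PIV),state()["force"],state()["torque"],state()["qpos"])
f=grab_frame("wrist");cv2.imwrite("pics/wrist3.png",f["frame"][100:340,160:420,::-1])
E
```

```text
time_s: 3.45
ee_pos: [548.9, 2.4, 162.4]
ee_rot: [-180.0, 36.0, 83.0]
force: [0.2, 0.3, -0.3]
gripper_width: 91.2
time_s: 4.08
ee_pos: [549.3, 2.6, 162.7]
ee_rot: [179.9, 36.0, 82.9]
force: [0.3, -0.1, -0.2]
gripper_width: 43.9
time_s: 4.45
ee_pos: [548.8, 2.7, 162.7]
ee_rot: [180.0, 36.0, 83.0]
force: [-1.9, 0.9, 0.4]
gripper_width: 23.2
[   0.22133705   -0.21287474 -112.22614312] [-1.90955329  0.93869713  0.40813287] [ 0.35149327  0.31269197 -0.11493633] [ 18.02222117  26.27056668  94.78889729 -32.96178186  78.19698973
  37.56756816]
```

View pics/wrist3.png

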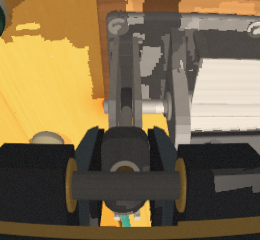

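```bash
python3 -m creep '[[1,0,0,-0.6,0,0,10],[1,0,0,-0.7,0,0,10],[1,0,0,-0.7,0,0,10]]'
python3 - <<'E'
from workcell import state
from h import *
p,R=pose();print(toolR().inv().apply(p-PIV),(toolR().inv()*R).as_rotvec(degrees=True),state()["force"],state()["torque"])
E
python3 -m creep '[[1,0,0,-0.7,0,0,-10],[1,0,0,-0.7,0,0,-10],[1,0,0,-0.7,0,0,-10]]'
python3 - <<'E'
from workcell import state
from h import *
p,R=pose();print(toolR().inv().apply(p-PIV),(toolR().inv()*R).as_rotvec(degrees=True),state()["force"],state()["torque"])
E
```

```text
time_s: 4.88
ee_pos: [548.5, 3.6, 163.7]
ee_rot: [159.9, 30.6, 47.2]
force: [-1.5, -0.9, -1.7]
gripper_width: 23.4
[   0.30322883   -0.67061641 -113.5982165 ] [ 0.04631978 -0.0510827  30.23307341] [-1.54745292 -0.88315943 -1.69642886] [0.42636216 0.63180415 0.27621632]
time_s: 5.25
ee_pos: [549.0, 4.6, 165.3]
ee_rot: [-179.8, 36.0, 83.3]
force: [-0.9, -1.4, -2.6]
gripper_width: 23.5
[   0.18622781   -0.25922465 -115.51424298] [ 0.03702824 -0.00742281 -0.20658982] [-0.85153834 -1.42985002 -2.58508454] [ 0.31052331 -0.29366199 -0.44368617]
```

```bash
python3 -m creep '[[1,0,0,-0.7,0,0,-10],[1,0,0,-0.7,0,0,-10],[1,0,0,-0.7,0,0,-10],[1,0,0,-0.7,0,0,10],[1,0,0,-0.7,0,0,10]]'
python3 -m creep '[[1,0,0,-0.7,0,0,10],[1,0,0,-0.7,0,0,10],[1,0,0,-0.7,0,0,10],[1,0,0,-0.7,0,0,10],[1,0,0,-0.7,0,0,-10]]'
python3 - <<'E'
from workcell import state,grab_frame
from h import *
import cv2
p,R=pose();print(toolR().inv().apply(p-PIV),(toolR().inv()*R).as_rotvec(degrees=True),state()["force"],state()["torque"])
a=grab_frame("wrist")["frame"][100:340,160:420,::-1]
b=grab_frame("side")["frame"][120:280,220:380,::-1]
cv2.imwrite("pics/c5.png",np.hstack([cv2.resize(x,(390,390),interpolation=cv2.INTER_CUBIC) for x in (a,b)]))
E
```

```text
time_s: 5.88
ee_pos: [549.4, 6.7, 168.1]
ee_rot: [-173.0, 35.4, 95.0]
force: [-0.7, -1.3, -2.1]
gripper_width: 23.6
time_s: 6.5
ee_pos: [549.2, 8.6, 170.8]
ee_rot: [166.2, 33.6, 58.9]
force: [-1.5, -1.5, -2.2]
gripper_width: 23.7
[   0.26344558   -0.59443284 -122.2970286 ] [ 0.06093729 -0.05156885 19.87426197] [-1.48483031 -1.47574012 -2.18302094] [ 0.28968535 -0.17697132 -0.58783634]
```

View pics/c5.png

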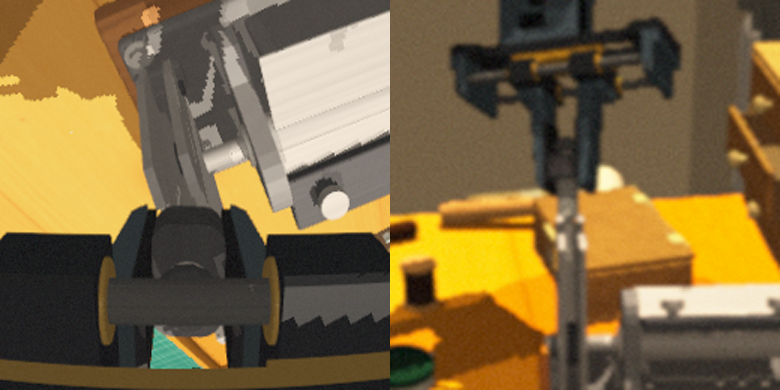

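```bash
python3 -m creep '[[1,0,0,-0.7,0,0,-10],[1,0,0,-0.7,0,0,-10],[1,0,0,-0.7,0,0,-10],[1,0,0,-0.7,0,0,-10],[1,0,0,-0.7,0,0,10]]'
python3 -m creep '[[1,0,0,-0.7,0,0,10],[1,0,0,-0.4,0,0,5],[1,0,0,0,0,0,-5]]'
python3 - <<'E'
from workcell import state,grab_frame
from h import *
import cv2
p,R=pose();print(toolR().inv().apply(p-PIV),(toolR().inv()*R).as_rotvec(degrees=True),state()["force"],state()["torque"])
a=grab_frame("wrist")["frame"][100:340,160:420,::-1]
b=grab_frame("side")["frame"][120:280,220:380,::-1]
cv2.imwrite("pics/c6.png",np.hstack([cv2.resize(x,(390,390),interpolation=cv2.INTER_CUBIC) for x in (a,b)]))
E
```

```text
time_s: 7.22
ee_pos: [549.9, 10.6, 173.6]
ee_rot: [-173.0, 35.4, 95.0]
force: [-1.9, -2.5, -3.6]
gripper_width: 23.7
time_s: 7.6
ee_pos: [549.8, 11.3, 174.6]
ee_rot: [-180.0, 36.0, 83.0]
force: [0.0, -2.4, -4.6]
gripper_width: 23.9
[   0.24875672   -0.31125285 -126.98739711] [ 0.03171834 -0.04307373  0.0385586 ] [ 0.01682142 -2.44052195 -4.63515589] [ 0.25562436 -0.09758443 -0.29671796]
```

View pics/c6.png

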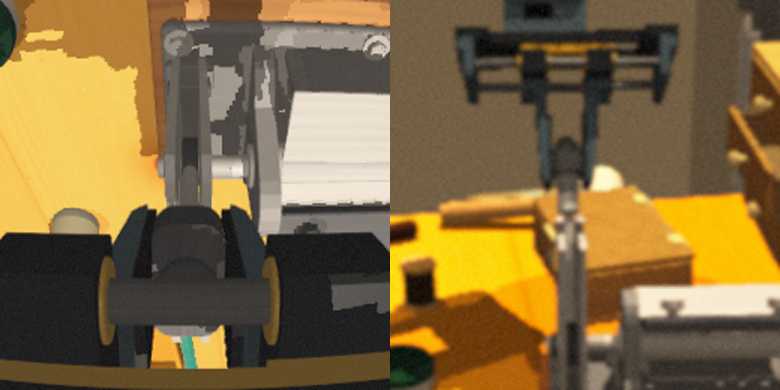

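```bash
cat > m.py <<'E'
from workcell import state
from h import *
p,R=pose();s=state();b=lever()
v=p-PIV;u,h,L=b
print("r",np.hypot(v@L,v[2]),"ang from left lean",36-np.degrees(np.arctan2(v@L,v[2])),"h",v@h,"tilt",(toolR().inv()*R).as_rotvec(degrees=True),"Ftool",R.inv().apply(s["force"]),"T",R.inv().apply(s["torque"]))
E
python3 -m creep '[[1,-6.5,0,0.2,0,3,0],[1,0,0,0,0,0,0]]'; python3 m.py
```

```text
time_s: 7.95
ee_pos: [549.2, 5.7, 178.5]
ee_rot: [179.9, 33.0, 82.7]
force: [-0.3, -3.0, -7.1]
gripper_width: 23.5
r 126.95892971295166 ang from left lean 2.983233559114055 h -0.26524742171016935 tilt [0.03718803 3.0353086  0.25691616] Ftool [1.34754785 0.05232023 7.63645366] T [0.03707493 0.5157258  0.25280239]
```

```bash
python3 -m creep '[[1,-13.3,0,0.7,0,6,0],[1,-13.3,0,0.7,0,6,0],[1,0,0,0,0,0,0]]'; python3 m.py
```

```text
time_s: 8.32
ee_pos: [546.3, -19.2, 190.8]
ee_rot: [179.9, 21.0, 82.7]
force: [-0.0, -4.3, -9.3]
gripper_width: 23.6
r 126.7168597529473 ang from left lean 15.60794419914139 h -0.09386046964101115 tilt [ 0.03763278 14.97265434  0.30349   ] Ftool [-0.64191149  0.49771152 10.21765789] T [-0.22321934  0.25341583  0.14338005]
```

```bash
python3 -m creep '[[1,-13,0,0.8,0,6,0],[1,-13,0,0.8,0,6,0],[1,-13,0,0.8,0,6,0],[1,0,0,0,0,0,0]]'; python3 m.py
```

```text
time_s: 8.82
ee_pos: [542.0, -56.8, 198.1]
ee_rot: [180.0, 3.1, 82.8]
force: [1.4, -3.1, -9.5]
gripper_width: 23.4
r 126.28604651455773 ang from left lean 33.159304978074736 h 0.27119377916821397 tilt [ 0.05278358 32.87827357  0.24399855] Ftool [-2.33956303  1.81445555  9.68691674] T [-0.41154849 -0.33834944  0.20660702]
```

```bash
python3 -m creep '[[1,-6.5,0,0.3,0,3,0],[1,0,0,0,0,0,0]]'; python3 m.py; python3 -m creep '[[1,-1.5,0,0,0,0,0],[1,0,0,0,0,0,0]]'; python3 m.py
python3 - <<'E'
from workcell import state,grab_frame
from h import *
import cv2
a=grab_frame("wrist")["frame"][100:340,160:420,::-1]
b=grab_frame("scene")["frame"][90:290,210:410,::-1]
cv2.imwrite("pics/c7.png",np.hstack([cv2.resize(x,(390,390),interpolation=cv2.INTER_CUBIC) for x in (a,b)]))
E
```

```text
time_s: 9.07
ee_pos: [541.5, -61.4, 198.2]
ee_rot: [180.0, 0.1, 83.0]
force: [1.7, -2.5, -10.6]
gripper_width: 23.6
r 126.21583377850803 ang from left lean 35.24717250811912 h 0.2684522657575543 tilt [-7.59750318e-05  3.58584385e+01  4.14222906e-02] Ftool [-2.25564394  2.02763463 10.56326387] T [-0.41604924 -0.48595643  0.27140109]
time_s: 9.32
ee_pos: [541.4, -61.7, 198.3]
ee_rot: [180.0, -0.0, 83.1]
force: [3.6, 2.2, -12.3]
gripper_width: 23.4
r 126.26583913172688 ang from left lean 35.394534691715045 h 0.24029843336124534 tilt [-5.70582122e-02  3.60172665e+01 -3.56621897e-02] Ftool [ 2.66096585  3.32695937 12.30769672] T [-0.61232471  0.25939059  0.27063889]
```

View pics/c7.png

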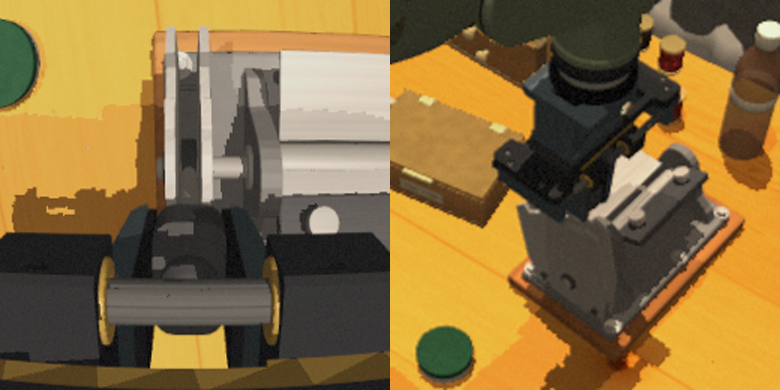

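```bash
python3 -m creep '[[1,-1,0,0.8,0,0,10],[1,0,0,0.8,0,0,10],[1,0,0,0.8,0,0,10],[1,0,0,0.8,0,0,-10],[1,0,0,0.8,0,0,-10]]'; python3 m.py
python3 -m creep '[[1,0,0,0.8,0,0,-10],[1,0,0,0.8,0,0,-10],[1,0,0,0.8,0,0,-10],[1,0,0,0.8,0,0,-10],[1,0,0,0.8,0,0,10]]'; python3 m.py
```

```text
time_s: 10.05
ee_pos: [541.3, -62.8, 197.2]
ee_rot: [179.8, -0.1, 73.3]
force: [-0.2, 3.2, 0.3]
gripper_width: 23.4
r 125.20922734732116 ang from left lean 35.87936801413391 h 0.22428248951749216 tilt [ 2.90092573 36.03612591  9.46803314] Ftool [ 2.95731223 -1.11621062 -0.28549261] T [0.30234669 0.56973429 0.55672969]
time_s: 10.68
ee_pos: [541.7, -62.7, 193.8]
ee_rot: [179.7, -0.0, 102.9]
force: [0.2, 4.3, 2.3]
gripper_width: 23.7
r 121.75837095002107 ang from left lean 35.83686479504127 h 0.7117539712806235 tilt [ -6.51102548  35.68373101 -19.17957224] Ftool [ 4.16280219  1.18155956 -2.254243  ] T [-0.15904509  0.8526347  -0.54663685]
```

```bash
python3 -m creep '[[1,0,0,0.8,0,0,10],[1,0,0,0.8,0,0,10],[1,0,0,0.8,0,0,10],[1,0,0,0.8,0,0,10],[1,0,0,0.8,0,0,-10]]'; python3 m.py
python3 -m creep '[[1,0,0,0.8,0,0,-10],[1,0,0,0.8,0,0,-10],[1,0,0,0.8,0,0,-10],[1,0,0,0.8,0,0,-10],[1,0,0,0.8,0,0,10]]'; python3 m.py
```

```text
time_s: 11.3
ee_pos: [541.3, -62.7, 190.2]
ee_rot: [179.8, -0.1, 73.2]
force: [-1.3, 4.0, 4.0]
gripper_width: 23.4
r 118.23021614384876 ang from left lean 35.84653956820318 h 0.2768941164552455 tilt [ 2.89530243 36.02296002  9.57520486] Ftool [ 3.42308282 -2.3904131  -4.03737398] T [0.60172863 0.4946498  0.54210157]
time_s: 11.92
ee_pos: [541.8, -62.8, 186.7]
ee_rot: [179.7, 0.0, 102.9]
force: [-1.9, 4.4, 5.8]
gripper_width: 23.4
r 114.70448568346012 ang from left lean 35.83973113998326 h 0.7686025508454054 tilt [ -6.54596891  35.6741989  -19.16548103] Ftool [ 4.68959153 -0.87357463 -5.75926161] T [ 0.17183475  0.81955837 -0.50565471]
```

```bash
python3 -m creep '[[1,0,0,0.8,0,0,10],[1,0,0,0.8,0,0,10],[1,0,0,0.8,0,0,10],[1,0,0,0.8,0,0,10],[1,0,0,0.8,0,0,-10]]'; python3 m.py
python3 -m creep '[[1,0,0,0.8,0,0,-10],[1,0,0,0.8,0,0,-10],[1,0,0,0.8,0,0,-10],[1,0,0,0.8,0,0,-10],[1,0,0,0,0,0,10]]'; python3 m.py
```

```text
time_s: 12.55
ee_pos: [541.4, -62.7, 183.2]
ee_rot: [179.8, -0.1, 73.2]
force: [-4.1, 3.5, 11.1]
gripper_width: 23.5
r 111.16665554504497 ang from left lean 35.835675344783496 h 0.3353082430623772 tilt [ 2.86172982 36.02565704  9.58791274] Ftool [  2.20047578  -4.9145805  -11.1343246 ] T [0.94537907 0.49439615 0.51794385]
time_s: 13.18
ee_pos: [542.0, -62.8, 183.1]
ee_rot: [179.6, 0.1, 102.9]
force: [-6.3, 5.2, 26.4]
gripper_width: 23.8
r 111.05785596448847 ang from left lean 35.84918797515915 h 1.0117306042433314 tilt [ -6.70301507  35.6372708  -19.12899961] Ftool [  6.44629651  -4.76428767 -26.41442588] T [ 1.26229333  1.29696804 -0.6106622 ]
```

```bash
python3 -m creep '[[1,0,0,0.2,0,0,10],[1,0,0,0.2,0,0,10],[1,0,0,0,0,0,0],[1,0,0,-2.5,0,0,0],[1,0,0,-1,0,0,0]]'; python3 m.py
python3 -m creep '[[0.7,0,0,0,0,0,0],[0.5,0,0,0,0,0,0],[0.2,0,0,0,0,0,0],[0,0,0,0,0,0,0],[0,0,0,0,0,0,0]]'; python3 m.py
python3 -m creep '[[0,0,0,-10,0,0,0],[0,0,0,-20,0,0,0],[0,0,0,-30,0,0,0],[0,0,0,-30,0,0,0],[0,0,0,-30,0,0,0]]'
python3 - <<'E'
from workcell import state,grab_frame
from h import *
import cv2
fs={n:grab_frame(n) for n in ("wrist","scene","side")}
for n in fs:np.savez(n+"9.npz",**fs[n])
a=fs["wrist"]["frame"][90:290,190:390,::-1];b=fs["scene"]["frame"][120:280,240:400,::-1];c=fs["side"]["frame"][150:310,240:400,::-1]
cv2.imwrite("pics/c9.png",np.hstack([cv2.resize(x,(266,266),interpolation=cv2.INTER_CUBIC) for x in (a,b,c)]))
u,h,L=lever(np.radians(36))
for k in (129,145,166.5,182):
  p=PIV+k*u;print(k,fproj(fs["wrist"],p),proj(fs["scene"],p),proj(fs["side"],p))
E
```

```text
time_s: 13.8
ee_pos: [541.6, -62.8, 183.2]
ee_rot: [179.7, -0.1, 83.1]
force: [-1.7, 4.9, 6.0]
gripper_width: 23.5
r 111.17220737697707 ang from left lean 35.85235408170183 h 0.5357566998366157 tilt [-3.30025862e-01  3.60694955e+01 -2.81590338e-02] Ftool [ 4.68825723 -2.23694623 -5.99979546] T [ 0.58616907  0.70542346 -0.46788005]
time_s: 14.42
ee_pos: [541.0, -64.0, 178.6]
ee_rot: [180.0, 0.0, 83.0]
force: [0.2, -0.5, 0.3]
gripper_width: 64.5
r 106.5743540403772 ang from left lean 36.55116977484438 h 0.12587474939921237 tilt [-3.79810300e-02  3.59997208e+01  2.03364249e-02] Ftool [-0.50344381  0.27153745 -0.3326837 ] T [ 0.09788681 -0.07561177 -0.03093651]
time_s: 15.05
ee_pos: [540.9, -64.0, 300.5]
ee_rot: [179.9, -0.0, 83.0]
force: [-0.2, -0.1, -0.6]
gripper_width: 91.2
129 (np.float64(283.3219437693905), np.float64(209.348247870415)) (np.float64(309.14902266277153), np.float64(192.76863681060672)) (np.float64(294.24797859254403), np.float64(198.19449823521944))
145 (np.float64(283.21575220922864), np.float64(214.2973033212221)) (np.float64(309.59182077021325), np.float64(187.5864977646657)) (np.float64(294.23596605249173), np.float64(189.8779720370069))
166.5 (np.float64(283.052617542685), np.float64(221.9317946190227)) (np.float64(310.2050849832227), np.float64(180.40936586119898)) (np.float64(294.2195313448432), np.float64(178.49988912337358))
182 (np.float64(282.9174579378702), np.float64(228.2864668809438)) (np.float64(310.66076050884226), np.float64(175.07652027331852)) (np.float64(294.20746937097044), np.float64(170.1491388842185))
```

View pics/c9.png

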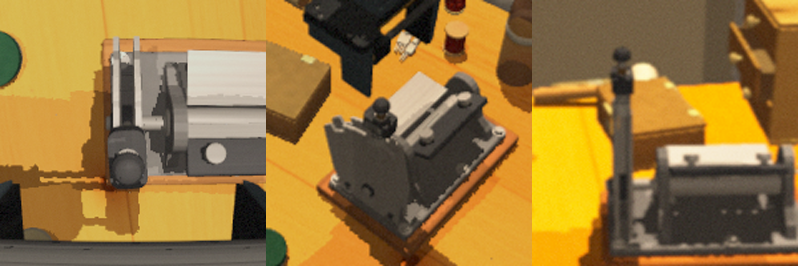

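```bash
python3 -m creep '[[0,0,0,-10,0,0,0],[0,0,0,0,0,0,0],[0,0,0,0,0,0,0]]'
python3 - <<'E'
from h import *
import cv2
for n,q in (("scene",(slice(180,350),slice(160,350))),):
    a=load(n,"0")["frame"][q];b=load(n,"9")["frame"][q]
    cv2.imwrite("pics/cmp.png",np.hstack([cv2.resize(x,(390,350)) for x in (a,b)])[:,:,::-1])
from workcell import job_done
print(job_done())
E
```

```text
time_s: 15.58
ee_pos: [540.7, -63.9, 308.1]
ee_rot: [-180.0, -0.0, 83.0]
force: [-0.8, 0.5, -0.6]
gripper_width: 91.2
the job is handed in; nothing more can be done
None
```

View pics/cmp.png

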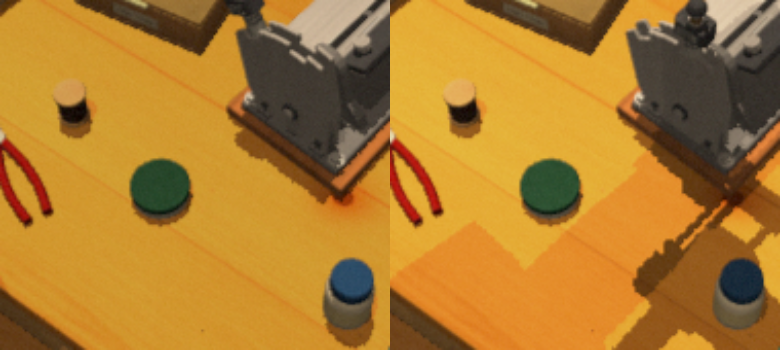

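I worked the collar up the lever, moved the lever to its upright notch, worked the collar back down until it stopped, let go and backed off. The job was handed in at about 15.6 s; it reported no verdict.

- **Raising:** I gripped the collar across its flats along the lever and twisted it back and forth by up to 30°. The tool rose about 14.8 mm of the 16 mm travel (about 143–144 mm from the pivot) with the lever still parked.
- **Swinging:** I swung the lever 36° about its pivot. Past about 35.4° it barely moved under a further push, so I took it to be at its stop.
- **Lowering:** I twisted the collar down until the tool stopped moving, with about 26 N of downward force against the bottom. It stopped about 1 mm lower than where I first gripped it, which is within my pivot error.
- **Last checks:** The pictures show the lever upright with the full gap between block and cap. The collar block is about 3 pixels (about 5 mm) off its predicted home position in the side view, on the low side. I put that down to reading a small picture by eye and calibration. The force on the tool read about 1 N after backing off, and the open gripper was about 70 mm above the cap. Comparing the first picture with one taken after I backed off, the spool, tin and glue pot look unmoved. I viewed that comparison only after handing in. No check failed.

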